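# Load two cheese moulds for pressing

## Task

Set up the two filled cheese moulds for pressing: lay each mould's own wooden follower flat on its cheese, grip upward, then stand the steel weights centred on top. The large cheese takes the largest weight with the medium one on top of it, the small cheese takes the small weight. Set everything down gently without dropping it, and do not push the moulds, the palette knife, the bottle or the cup about.

Things in the scene. Friction and masses are not known exactly. Their poses are not given: they have to be found in the camera images.
- mould_large: The larger of two white plastic cheese moulds: a perforated round hoop, 130 mm outside diameter, 124 mm inside, 70 mm high, open on top, filled with a firm cream-coloured cheese whose flat top is 54 mm above the table (16 mm below the rim). Loose, about 0.95 kg. Origin at the centre of its underside, z up; round, so its yaw means nothing.
- mould_small: The smaller white plastic cheese mould: 92 mm outside diameter, 86 mm inside, 64 mm high, filled with firm cheese whose flat top is 48 mm above the table (16 mm below the rim). Loose, about 0.5 kg. Origin at the centre of its underside, z up; round, so its yaw means nothing.
- follower_large: Follower (pressing lid) of the large mould, pale beech wood, about 0.14 kg: a disc 112 mm in diameter and 12 mm thick with its lower edge bevelled, and on its middle a round upright grip 46 mm in diameter and 44 mm tall with a flat top; 56 mm high in all. Stands on the table, grip upward. Origin at the centre of its underside, z up; round, so its yaw means nothing.
- follower_small: Follower of the small mould, pale beech wood, about 0.07 kg: a disc 76 mm in diameter and 12 mm thick with its lower edge bevelled, and on its middle a round upright grip 36 mm in diameter and 44 mm tall with a flat top; 56 mm high in all. Stands on the table, grip upward. Origin at the centre of its underside, z up; round, so its yaw means nothing.
- weight_large: Solid plain stainless-steel cylinder standing upright, no knob, flat top and bottom: the widest press weight, 62 mm in diameter, 34 mm high, about 0.8 kg. Origin at the centre of its underside, z up; round, so its yaw means nothing.
- weight_medium: Solid plain stainless-steel cylinder standing upright, no knob, flat top and bottom: the middle press weight, 48 mm in diameter, 40 mm high, about 0.57 kg. Origin at the centre of its underside, z up; round, so its yaw means nothing.
- weight_small: Solid plain stainless-steel cylinder standing upright, no knob, flat top and bottom: the slimmest press weight, 36 mm in diameter, 46 mm high, about 0.37 kg. Origin at the centre of its underside, z up; round, so its yaw means nothing.
- palette_knife: Bystander: a palette knife 170 mm long lying flat (under 30 mm high) between the two moulds, about along x, away from the robot. Origin under its middle.
- rennet_bottle: Bystander: an upright amber glass bottle, 48 mm in diameter and about 105 mm high, near a far corner of the working area. Origin at the centre of its underside.
- sample_cup: Bystander: an upright white cup, 64 mm in diameter and 60 mm high, near the other far corner. Origin at the centre of its underside.
Mind the look-alikes: they are no part of the job. Leave any green, pink or red look-alike of the weight_medium alone.

How it is judged:
By the outcome, as a careful person would: the job done as asked, in the order asked, and still so for the second after the job is handed in, with the robot touching nothing.
It also fails if it takes over 136 s, if anything falls off the work surface, if the arm or the gripper's body presses on something with over 40 N, if the wrist force passes 120 N, or if a joint passes its speed limit or range.

## Robot

A 6-joint arm with a two-finger parallel gripper is mounted at the origin on the work surface. World frame = base frame: x ahead of the robot, y to its left, z up, the work surface at z = 0. Lengths are in m, angles in degrees, forces in N, time in s.
With the tool pointing down it reaches from about 0.4 to 0.825 m from the base axis. Payload 7 kg.
Tool frame: the origin (TCP) lies at the very end of the fingers, on their centre line; the grasp point (between the pads) lies 19 mm behind it (r.hold_point_z is the distance from the TCP to the grasp point, in m); x points along the fingers, y is the direction in which the jaws open and shut, and the axes are right-handed (so a half turn about x gives the same grasp; the last joint's range is limited). The gripper opens to 88 mm and grips with 3 to 60 N. Pads are 19 mm wide; open, the fingers measure 130 mm over their backs; the gripper's body (78 mm by 193 mm) begins 47 mm behind the grasp point.
Start: joints at [83.142, 20.546, 0.682, 0, -70.136, -16.507], TCP at [0.268, 0.62, 0.227] pointing down, gripper open.
Joint ranges: [-176.03, 176.03], [-82.01, 121.73], [-58.28, 71.71], [-173.87, 95.51], [-174.79, -0.11], [-173.66, 173.66]. Speed limits (degrees/s): [136.94, 136.94, 172.46, 180, 180, 180].

## Interface

Orientations are given as [roll, pitch, yaw] about the fixed x, y, z axes, in that order (R = Rz(yaw) Ry(pitch) Rx(roll)).
In Python, from plant import r gives the robot as it stands. The module is installed in compiled form; this text tells all that it offers.
- The arm moves only by the shell command python3 -m creep 'ROWS' [FORCE]. ROWS is JSON, a list of rows, each a list of 7 numbers: the turn, a rotation vector about the tool's x, y, z in rad, then the shift along the tool's x, y, z in cm, then the opening in per cent of the stroke, from 0 (shut) to 100 (fully open). In form: [[rx, ry, rz, x, y, z, fingers], ...]. A call has 1 to 8 rows; each row shifts and turns the commanded pose from where the row before left it, along the tool's axes as they then stand; what a row does not reach is not made up. A row lasts 1/10 s, in which the tool goes at most 50 mm and 8.59 degrees, less where a joint would pass 70% of its speed; a pose out of reach is approached as far as the arm can. A call is refused whole if a number of a shift passes 5 or a number of a turn 0.15, either way. A call with a gripper value outside its range is refused whole. The fingers move at their own pace and stop on an object; FORCE is the grip in N (left out, the last holds). Time passes only in rows, so rows that do not move let the fingers close. It gives the time, the measured TCP pose, the force and the opening at its end, in the units of the state.
- r.get_state(): the state, without advancing time (a new reading comes with each control period).
- r.capture(name): name is "scene" or "top" or "wrist"; returns (picture, depth): 420x560x3 uint8, blue, green, red; 420x560 float32, m along the optical axis (not along the pixel's ray), 0 where there is no reading.
- r.camera_info(name): a dict with "fovy" (degrees; the focal length in pixels is half the picture's height over the tangent of half this angle, whatever the lens; pixels are square), "cx", "cy" (the principal point, pixels), "dist_coeffs" ([k1, k2, p1, p2, k3] as OpenCV has them; the pictures are not rectified), "camera_from_world" (4x4, takes a point from world to camera coordinates). Camera axes: x right, y down, z forward; pixel columns grow to the right and rows downward; lengths in m; the calibration is good to about 2 mm. A picture is of the moment at which its call begins: read the wrist's pose just before it. camera_info takes no time and is no camera call; for the wrist camera it gives the pose at the moment of the call.
- r.close_job(): hands the job in, once; it reports no verdict.
Trained networks look in the newest picture that a camera, given by its name, has taken for a name from the list of things; names that differ only in an ending like _2 or _b are one class to them, and where a whole thing is asked for, a point or a joint stands for the part that bears it (a point fixed in the world has none). Each returns a list of dicts, best first, with "score" (0 to 1); they miss things now and then, are a little off and sometimes report something else, mostly with a low value. They report only what shows in the picture. A call takes as long as a camera call. They do not tell look-alikes from the thing itself.
- r.look_for(query, camera): "rect" ([left, top, right, bottom] in pixels, round what is visible of it).
- r.masks_of(query, camera): "pixels" (420x560 bool, what is visible of it) and "rect" ([left, top, right, bottom] in pixels, round what is visible of it).
The state is a dict: "time_s": time; "joints": joint angles; "qd": joint speeds; "joint_torque": joint torques, N m; "tcp_pos": TCP position; "eef_rot": TCP orientation; "contact_force": force on the tool from outside, world axes, zero at the start; "moment": the same for the moment, N m; "gripper_width": finger opening in m.
Only numpy, scipy, OpenCV 4.12 (cv2) and the standard library are available. Lean on these libraries where they do the work, as an engineer would, in place of code of your own. Each camera call takes 0.05 s, during which the arm holds its last target. There are 200 camera calls.

## Working session

There is one attempt and no reset: what is moved stays moved. The work goes in short steps, Python scripts to look and compute and a shell command to move; the robot and the scene stay as the last step left them, time stands still between calls to the robot, and variables do not carry over. Pictures are saved under pics/ and viewed, about 12 in all and at most 16, crops included, and the job is handed in when it is done.

```bash
mkdir -p pics
python3 - <<'E'
from plant import r
import cv2,numpy as np
s=r.get_state();print({k:np.round(v,3).tolist() for k,v in s.items()}, r.hold_point_z)
for c in("scene","top"):
    p,d=r.capture(c);cv2.imwrite(f"pics/{c}0.png",p)
    i=r.camera_info(c);print(c,i['fovy'],i['cx'],i['cy'],i['dist_coeffs'],np.round(i['camera_from_world'],3).tolist())
E
```

```text
{'time_s': 0.0, 'joints': [83.142, 20.589, 0.632, -0.021, -70.135, -16.506], 'qd': [-0.065, -0.126, 0.043, -0.028, -0.018, 0.028], 'joint_torque': [-0.001, -58.272, 29.307, 6.997, 0.007, -0.0], 'tcp_pos': [0.268, 0.619, 0.226], 'eef_rot': [94.564, 89.906, -108.808], 'contact_force': [-0.866, -0.786, -0.484], 'moment': [0.026, 0.031, 0.018], 'gripper_width': 0.088} 0.0188
scene 53.89920574395001 275.88900885963335 208.46685607210085 [-0.07771847  0.          0.          0.          0.        ] [[0.743, 0.669, 0.003, -0.405], [0.567, -0.628, -0.533, -0.256], [-0.355, 0.397, -0.846, 1.103], [0.0, 0.0, 0.0, 1.0]]
top 49.37629729154597 275.29621362753653 208.06447345972106 [0.05412401 0.         0.         0.         0.        ] [[0.011, -1.0, 0.017, -0.022], [-0.991, -0.013, -0.132, 0.532], [0.132, -0.015, -0.991, 1.143], [0.0, 0.0, 0.0, 1.0]]
```

View pics/scene0.png

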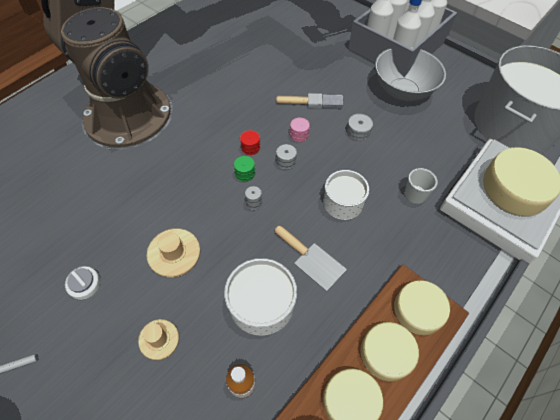

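View pics/top0.png

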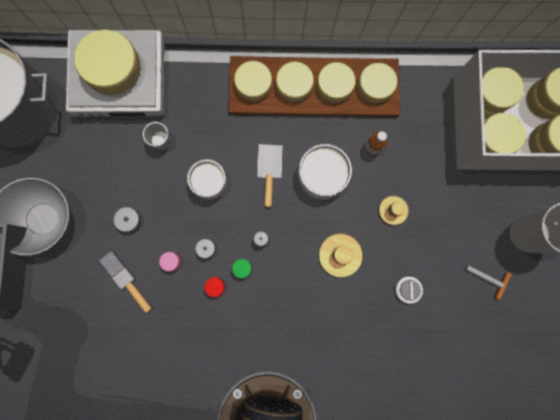

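Top view: moulds at (325,172) large and (207,180) small. Followers at (341,255) large and (394,210) small. Steel weights at (126,220), (205,249) and (261,239). Coloured look-alikes: pink (169,262), red (214,287), green (241,269). Next I'll measure them all.

```bash
cat > h.py <<'E'
from plant import r
import cv2,numpy as np
from scipy.spatial.transform import Rotation as Ro
H=dict(mould_large=.070,mould_small=.064,follower_large=.056,follower_small=.056,weight_large=.034,weight_medium=.040,weight_small=.046,rennet_bottle=.105,sample_cup=.06,palette_knife=.01)
def cloud(c,d,info=None):
    i=info or r.camera_info(c);f=210/np.tan(np.radians(i['fovy']/2))
    K=np.array([[f,0,i['cx']],[0,f,i['cy']],[0,0,1]])
    v,u=np.mgrid[:420,:560]
    n=cv2.undistortPoints(np.stack([u,v],-1).reshape(-1,1,2).astype(np.float64),K,np.array(i['dist_coeffs'])).reshape(420,560,2)
    P=np.dstack([n*d[...,None],d]);T=np.linalg.inv(i['camera_from_world'])
    W=P@T[:3,:3].T+T[:3,3];W[d<=0]=np.nan;return W
def circ(xy):
    (x,y),rad=cv2.minEnclosingCircle(xy.astype(np.float32));return x,y,2*rad
def measure(c,names):
    info=r.camera_info(c);p,d=r.capture(c);W=cloud(c,d,info);out=[]
    for n in names:
        for m in r.masks_of(n,c)[:4]:
            if m['score']<.3: continue
            w=W[m['pixels']];w=w[~np.isnan(w[:,0])]
            if len(w)<8: continue
            zt=np.percentile(w[:,2],97);t=w[abs(w[:,2]-zt)<.006]
            x,y,D=circ(t[:,:2]);bgr=p[m['pixels']].mean(0).astype(int)
            print(c,n,round(m['score'],2),np.round(m['rect']).astype(int).tolist(),'top z %.3f c %.4f %.4f D %.3f'%(zt,x,y,D),bgr,len(t))
    return p,d,W
def tool():
    s=r.get_state();R=Ro.from_euler('xyz',s['eef_rot'],degrees=True).as_matrix();return np.array(s['tcp_pos']),R,s
E
python3 - <<'E'
from h import *
for c in("top","scene"): measure(c,list(H))
p,R,s=tool();print(R.round(3))
E
```

```text
top mould_large 0.87 [298, 145, 352, 197] top z 0.072 c 0.6285 -0.1407 D 0.136 [184 186 189] 323
top mould_small 0.62 [188, 160, 229, 198] top z 0.066 c 0.6043 0.1592 D 0.098 [179 181 184] 236
top follower_large 0.57 [319, 235, 363, 276] top z 0.058 c 0.4141 -0.1867 D 0.046 [119 183 203] 247
top follower_small 0.63 [379, 197, 411, 222] top z 0.059 c 0.5335 -0.3258 D 0.036 [106 163 183] 142
top weight_large 0.79 [113, 208, 142, 234] top z 0.038 c 0.4989 0.3639 D 0.062 [144 144 147] 367
top weight_medium 0.88 [158, 251, 180, 272] top z 0.045 c 0.3941 0.2516 D 0.047 [153 124 185] 223
top weight_medium 0.64 [234, 259, 254, 276] top z 0.045 c 0.3773 0.0682 D 0.047 [ 72 158  48] 206
top weight_medium 0.6 [196, 240, 214, 257] top z 0.044 c 0.4252 0.1607 D 0.046 [167 168 170] 212
top weight_medium 0.53 [205, 276, 224, 296] top z 0.045 c 0.3308 0.1347 D 0.047 [ 33  37 197] 227
top weight_small 0.67 [254, 229, 269, 245] top z 0.050 c 0.4526 0.0206 D 0.035 [154 155 157] 129
top rennet_bottle 0.64 [362, 130, 388, 155] top z 0.107 c 0.7085 -0.2758 D 0.023 [ 68  83 104] 63
top sample_cup 0.83 [140
[... 934 characters left out ...]
.1608 D 0.050 [143 142 138] 251
scene weight_medium 0.6 [243, 130, 260, 154] top z 0.042 c 0.3355 0.1353 D 0.048 [ 34  37 168] 221
scene weight_medium 0.58 [232, 155, 255, 182] top z 0.042 c 0.3814 0.0678 D 0.048 [ 72 137  49] 253
scene weight_small 0.52 [247, 191, 262, 210] top z 0.048 c 0.4568 0.0204 D 0.036 [137 136 132] 165
scene rennet_bottle 0.78 [226, 360, 256, 398] top z 0.106 c 0.7107 -0.2763 D 0.023 [ 93 117 142] 166
scene sample_cup 0.92 [404, 168, 438, 204] top z 0.062 c 0.7191 0.2945 D 0.066 [130 133 128] 162
scene palette_knife 0.65 [274, 222, 344, 290] top z 0.020 c 0.5854 0.0002 D 0.083 [175 183 185] 270
[[ 0.    -0.397 -0.918]
 [-0.    -0.918  0.397]
 [-1.     0.    -0.   ]]
```

```bash
cat >> h.py <<'E'
def delta(x,y,z):
    p,R,s=tool();d=R.T@(np.array([x,y,z])-p)*100;print('tcp',p.round(4),'delta cm',d.round(2),'w',round(s['gripper_width'],4),'F',np.round(s['contact_force'],1),'t',round(s['time_s'],2),'q6',s['joints'][5])
E
python3 - <<'E'
from h import *
p=cv2.imread('pics/top0.png');cv2.imwrite('pics/crop1.png',cv2.resize(p[190:310,95:295],None,fx=4,fy=4,interpolation=cv2.INTER_CUBIC))
delta(.416,-.186,.2)
E
```

```text
tcp [0.2677 0.6196 0.2266] delta cm [  2.66  68.08 -45.56] w 0.0873 F [ 0.6  0.4 -0.8] t 1.2 q6 -16.506098957542314
```

View pics/crop1.png

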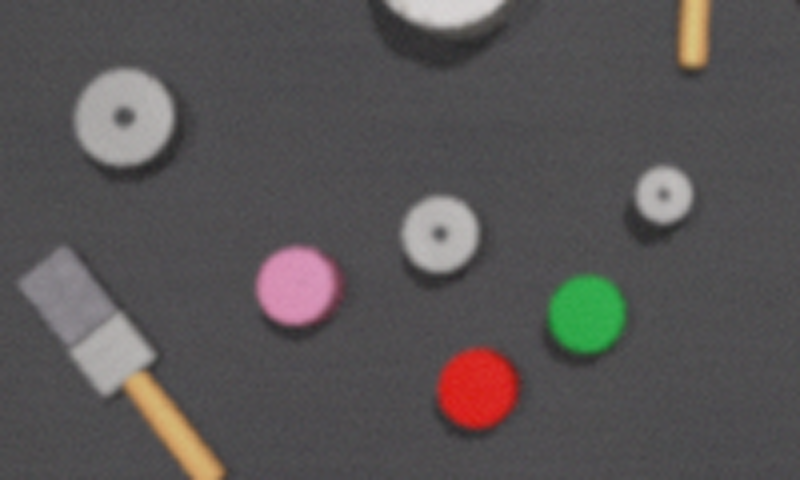

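Candidates for weight_medium (top px): steel (205,249), pink (169,262), green (241,269), red (214,287). The crop shows only (205,249) as steel, at 47 mm diameter, so it's the one; I'll leave the coloured ones alone. The steel ones at (126,220), 62 mm, and (261,239), 36 mm, are large and small. I'll move above follower_large now.

```bash
python3 -m creep '[[0,0,0,0,3,-3,100],[0,0,0,0,3,-3,100],[0,0,0,0,3,-3,100],[0,0,0,0,3,-3,100],[0,0,0,0,3,-3,100],[0,0,0,0,3,-3,100],[0,0,0,0,3,-3,100],[0,0,0,0,3,-3,100]]' 20
python3 -m creep '[[0,0,0,0,3,-3,100],[0,0,0,0,3,-3,100],[0,0,0,0,3,-3,100],[0,0,0,0,3,-3,100],[0,0,0,0,3,-3,100],[0,0,0,0,3,-3,100],[0,0,0,0,3,-3,100],[0,0,0,0,4,-0.5,100]]'
python3 -m creep '[[0,0,0,0,4,0,100],[0,0,0,0,4,0,100],[0,0,0,0,4,0,100],[0,0,0,0,4,0,100],[0,0,0,0,3,0,100],[0,0,0,0,0,0,100],[0,0,0,0,0,0,100]]'
python3 - <<'E'
from h import *
delta(.416,-.186,.2)
p,d,W=measure("wrist",["follower_large","mould_large"]);cv2.imwrite('pics/w1.png',p)
measure("wrist",["follower_large"])
E
```

```text
time_s: 2.0
tcp_pos: [0.3932, 0.3025, 0.2269]
eef_rot: [-103.6, 90.0, 53.1]
contact_force: [0.9, -0.5, 0.5]
gripper_width: 0.0875
time_s: 2.8
tcp_pos: [0.493, -0.0123, 0.2264]
eef_rot: [148.9, 90.0, -54.5]
contact_force: [0.5, -0.4, -0.6]
gripper_width: 0.0876
time_s: 3.5
tcp_pos: [0.4155, -0.1856, 0.2268]
eef_rot: [-153.7, 90.0, 2.8]
contact_force: [-0.1, -0.9, -0.2]
gripper_width: 0.0879
tcp [ 0.4155 -0.1856  0.2268] delta cm [ 2.68  0.02 -0.06] w 0.0879 F [-0.1 -0.9 -0.2] t 3.5 q6 65.66911895309039
wrist follower_large 0.59 [230, 129, 335, 228] top z 0.057 c 0.4169 -0.1857 D 0.046 [155 198 223] 1812
wrist mould_large 0.94 [47, 0, 218, 70] top z 0.071 c 0.6139 -0.1326 D 0.128 [200 198 197] 1463
wrist follower_large 0.95 [232, 129, 337, 232] top z 0.057 c 0.4168 -0.1859 D 0.046 [155 198 223] 1812
```

View pics/w1.png

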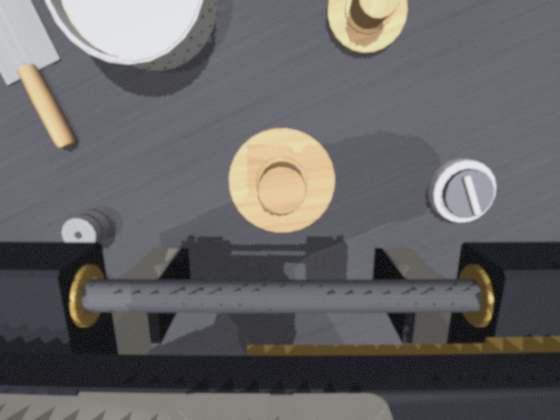

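The wrist view shows follower_large under the gripper at (282,180), with the large mould's edge at top left. All three cameras agree within about 2 mm, so I'll descend and grasp.

```bash
python3 -m creep '[[0,0,0,4,0,-0.1,100],[0,0,0,4,0,0,100],[0,0,0,4,0,0,100],[0,0,0,4,0,0,100],[0,0,0,2.5,0,0,100],[0,0,0,1.2,0,0,100],[0,0,0,0.5,0,0,100],[0,0,0,0,0,0,100]]' 20
python3 -m creep '[[0,0,0,0,0,0,40],[0,0,0,0,0,0,40],[0,0,0,0,0,0,40],[0,0,0,0,0,0,40],[0,0,0,0,0,0,40],[0,0,0,0,0,0,40]]' 20
python3 -c "
from h import *
delta(.63,-.1403,.2)"
```

```text
time_s: 4.55
tcp_pos: [0.4167, -0.1851, 0.0242]
eef_rot: [26.6, 89.9, -176.7]
contact_force: [-0.6, -0.5, 0.6]
gripper_width: 0.0878
time_s: 5.15
tcp_pos: [0.4167, -0.1855, 0.0248]
eef_rot: [-166.3, 90.0, -9.6]
contact_force: [-1.0, 0.2, 2.5]
gripper_width: 0.0452
tcp [ 0.4167 -0.1855  0.0248] delta cm [-17.52 -12.61 -17.79] w 0.0452 F [-1.   0.2  2.5] t 5.15 q6 65.75960873981758
```

```bash
python3 -m creep '[[0,0,0,-0.5,0,0,40],[0,0,0,-1.5,0,0,40],[0,0,0,-3,0,0,40],[0,0,0,-4,0,0,40],[0,0,0,-4,0,0,40],[0,0,0,-3,-2,-1,40],[0,0,0,-1.5,-3,-2,40],[0,0,0,0,-3,-2,40]]' 20
python3 -m creep '[[0,0,0,0,-3,-2,40],[0,0,0,0,-1.6,-1,40],[0,0,0,0,0,0,40],[0,0,0,0,0,0,40]]'
python3 - <<'E'
from h import *
delta(.63,-.1403,.2)
p,d,W=measure("wrist",["mould_large","follower_large"]);cv2.imwrite('pics/w2.png',p)
measure("top",["mould_large"]);measure("scene",["mould_large"])
E
```

```text
time_s: 5.95
tcp_pos: [0.4963, -0.1314, 0.2032]
eef_rot: [-154.7, 89.7, 1.9]
contact_force: [0.9, -0.6, -1.1]
gripper_width: 0.0458
time_s: 6.35
tcp_pos: [0.5393, -0.1015, 0.199]
eef_rot: [24.7, 89.9, -178.6]
contact_force: [0.2, -0.1, -0.9]
gripper_width: 0.0457
tcp [ 0.5393 -0.1015  0.199 ] delta cm [-0.12 -0.03 -9.86] w 0.0457 F [ 0.2 -0.1 -0.9] t 6.35 q6 56.87147603640337
wrist mould_large 0.73 [0, 182, 72, 281] top z 0.064 c 0.6062 0.1263 D 0.059 [156 155 155] 538
wrist mould_large 0.61 [193, 2, 371, 151] top z 0.070 c 0.6306 -0.1396 D 0.134 [207 204 204] 2564
wrist follower_large 0.61 [174, 148, 388, 343] top z 0.231 c 0.5390 -0.1005 D 0.049 [119 156 182] 5565
scene mould_large 0.67 [226, 257, 292, 335] top z 0.071 c 0.6307 -0.1402 D 0.134 [203 206 202] 580
```

View pics/w2.png

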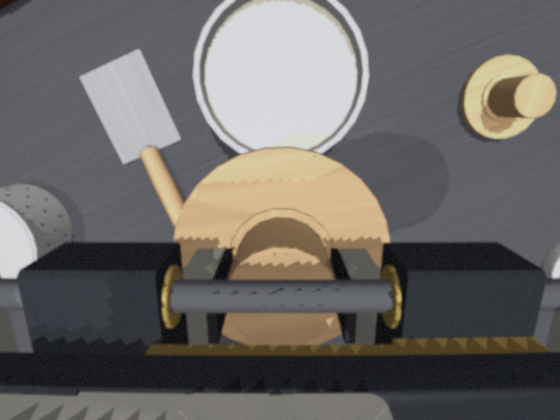

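The wrist view shows follower_large held level, with the large mould ahead at (281,78). The mould measures (.6306,-.1397).

```bash
python3 -m creep '[[0,0,0,0,0,-2,40],[0,0,0,0,0,-3,40],[0,0,0,0,0,-3,40],[0,0,0,1,0,-1.9,40],[0,0,0,3,0,0,40],[0,0,0,3,0,0,40],[0,0,0,2.2,0,0,40],[0,0,0,0,0,0,40]]' 20
python3 - <<'E'
from h import *
delta(.6305,-.1398,.0785)
info=r.camera_info("wrist");p,d=r.capture("wrist");W=cloud("wrist",d,info);cv2.imwrite('pics/w3.png',p)
def fit(sel):
    w=W[sel][:,:2];w=w[np.hypot(*(w-[.63,-.14]).T)<.08]
    A=np.c_[2*w,np.ones(len(w))];s=np.linalg.lstsq(A,(w**2).sum(1),rcond=None)[0];return s[:2].round(4),2*np.sqrt(s[2]+s[0]**2+s[1]**2),len(w)
z=W[...,2]
print('rim',fit((z>.066)&(z<.074)))
m=(z>.085)&(z<.097)&(np.hypot(W[...,0]-.63,W[...,1]+.14)<.07)
e=m&~cv2.erode(m.astype(np.uint8),np.ones((3,3))).astype(bool)
rr=np.hypot(W[...,0]-.6305,W[...,1]+.1398)
print('disc outer',fit(e&(rr>.05)))
E
```

```text
time_s: 7.5
tcp_pos: [0.6284, -0.141, 0.104]
eef_rot: [20.9, 89.6, 177.5]
contact_force: [-0.3, 0.6, -1.2]
gripper_width: 0.0454
tcp [ 0.6284 -0.141   0.104 ] delta cm [ 2.55 -0.2  -0.16] w 0.0454 F [-0.3  0.6 -1.2] t 7.5 q6 61.954942861764984
rim (array([ 0.6314, -0.14  ]), np.float64(0.12675116164618772), 3529)
disc outer (array([ 0.6299, -0.1404]), np.float64(0.10782095367441287), 784)
```

View pics/w3.png

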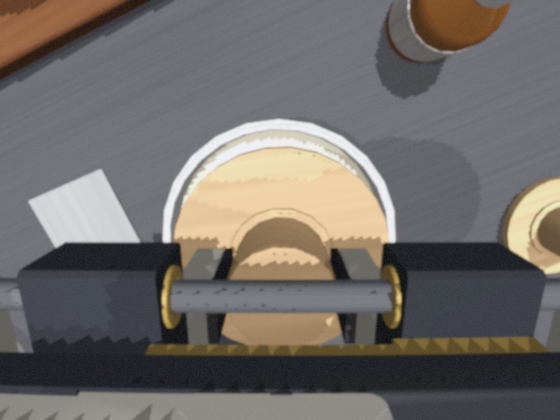

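The wrist view shows the disc centred over the mould opening to about 2 mm. I'll correct that and lower it gently.

```bash
python3 -m creep '[[0,0,0,0,-0.15,-0.13,40],[0,0,0,0.8,0,0,40],[0,0,0,0.8,0,0,40],[0,0,0,0.4,0,0,40],[0,0,0,0.2,0,0,40],[0,0,0,0.1,0,0,40],[0,0,0,0,0,0,40],[0,0,0,0,0,0,40]]' 20
python3 -m creep '[[0,0,0,0.1,0,0,40],[0,0,0,0,0,0,40],[0,0,0,0,0,0,40]]' 20
python3 -c "
from h import *
delta(.6314,-.140,.0785)"
```

```text
time_s: 8.35
tcp_pos: [0.6329, -0.1399, 0.0848]
eef_rot: [-164.7, 90.0, -8.0]
contact_force: [0.3, 0.5, -0.7]
gripper_width: 0.0457
time_s: 8.65
tcp_pos: [0.6327, -0.14, 0.0836]
eef_rot: [151.9, 90.0, -51.5]
contact_force: [-0.4, 0.4, -1.0]
gripper_width: 0.0455
tcp [ 0.6327 -0.14    0.0836] delta cm [0.51 0.06 0.12] w 0.0455 F [-0.4  0.4 -1. ] t 8.65 q6 61.88922960726651
```

```bash
python3 -m creep '[[0,0,0,0.2,0.05,0.1,40],[0,0,0,0.1,0,0,40],[0,0,0,0.1,0,0,40],[0,0,0,0,0,0,40],[0,0,0,0,0,0,40]]' 20
python3 -m creep '[[0,0,0,0.1,0,0,40],[0,0,0,0,0,0,40],[0,0,0,0,0,0,40]]' 20
python3 -c "
from h import *
delta(.6314,-.140,.0785)"
```

```text
time_s: 9.15
tcp_pos: [0.6316, -0.14, 0.0795]
eef_rot: [43.6, 90.0, -159.7]
contact_force: [-0.2, 0.4, -0.7]
gripper_width: 0.0459
time_s: 9.45
tcp_pos: [0.6318, -0.14, 0.0788]
eef_rot: [-171.6, 90.0, -15.0]
contact_force: [-0.5, 1.2, 1.4]
gripper_width: 0.0454
tcp [ 0.6318 -0.14    0.0788] delta cm [0.03 0.02 0.03] w 0.0454 F [-0.5  1.2  1.4] t 9.45 q6 61.885366050698046
```

Contact felt: Fz went from -1 to +1.4 N. Release and rise.

```bash
python3 -m creep '[[0,0,0,0,0,0,65],[0,0,0,0,0,0,75],[0,0,0,0,0,0,80],[0,0,0,0,0,0,80],[0,0,0,-1,0,0,80],[0,0,0,-3,0,0,80],[0,0,0,-4,0,0,80],[0,0,0,-4,0,0,80]]' 20
python3 -m creep '[[0,0,0,0,0,0,100],[0,0,0,0,0,0,100]]' 20
python3 - <<'E'
from h import *
measure("top",["mould_large","follower_large"]);p,_,_=measure("scene",["mould_large","follower_large","follower_small"])
cv2.imwrite('pics/s2.png',p)
delta(.536,-.326,.2)
E
```

```text
time_s: 10.25
tcp_pos: [0.6313, -0.1401, 0.2004]
eef_rot: [53.4, 90.0, -150.0]
contact_force: [0.8, -0.5, -0.2]
gripper_width: 0.07
time_s: 10.45
tcp_pos: [0.6322, -0.1399, 0.2007]
eef_rot: [-151.0, 89.8, 5.6]
contact_force: [-0.8, -0.4, -0.1]
gripper_width: 0.0807
top mould_large 0.6 [295, 157, 351, 200] top z 0.073 c 0.6271 -0.1403 D 0.134 [135 145 152] 178
top follower_large 0.63 [303, 154, 346, 192] top z 0.164 c 0.0000 0.0000 D 0.000 [112 169 204] 0
scene mould_large 0.61 [227, 255, 296, 336] top z 0.072 c 0.6314 -0.1402 D 0.133 [161 167 167] 551
scene follower_small 0.7 [138, 317, 178, 359] top z 0.057 c 0.5370 -0.3264 D 0.038 [138 179 194] 314
tcp [ 0.6312 -0.14    0.1976] delta cm [-0.22 20.85  1.37] w 0.0883 F [ 0.8 -0.6 -0. ] t 10.8 q6 61.88491621857291
```

View pics/s2.png

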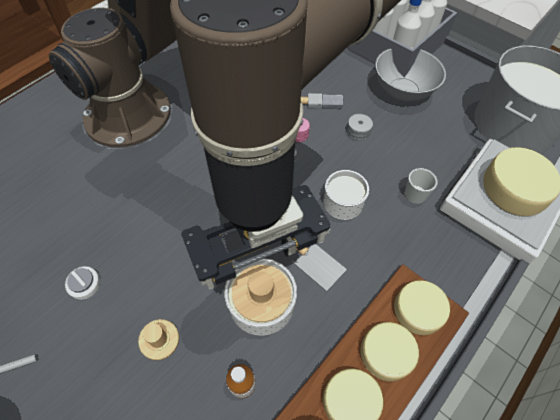

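The large follower sits in its mould at (261,290). Next is the small follower at (157,338).

```bash
python3 -m creep '[[0,0,0,0,3,0.3,100],[0,0,0,0,4,0.3,100],[0,0,0,0,4,0.3,100],[0,0,0,0,4,0.3,100],[0,0,0,0,4,0.2,100],[0,0,0,0,1.8,0,100],[0,0,0,0,0,0,100],[0,0,0,0,0,0,100]]' 20
python3 - <<'E'
from h import *
measure("wrist",["follower_small"])
delta(.536,-.326,.025)
E
```

```text
time_s: 11.6
tcp_pos: [0.5362, -0.3254, 0.1982]
eef_rot: [-4.5, 90.0, 152.1]
contact_force: [-0.1, 1.5, -0.7]
gripper_width: 0.087
wrist follower_small 0.81 [244, 149, 323, 227] top z 0.057 c 0.5366 -0.3266 D 0.036 [157 199 227] 1310
tcp [ 0.5367 -0.3246  0.1983] delta cm [1.733e+01 1.600e-01 1.000e-02] w 0.0878 F [-0.5  0.2 -0.8] t 11.7 q6 80.04464707762155
```

```bash
python3 -m creep '[[0,0,0,4,0.1,-0.1,100],[0,0,0,4,0,0,100],[0,0,0,4,0,0,100],[0,0,0,3,0,0,100],[0,0,0,1.5,0,0,100],[0,0,0,0.8,0,0,100],[0,0,0,0,0,0,100],[0,0,0,0,0,0,100]]' 20
python3 -m creep '[[0,0,0,0,0,0,30],[0,0,0,0,0,0,30],[0,0,0,0,0,0,30],[0,0,0,0,0,0,30],[0,0,0,0,0,0,30],[0,0,0,0,0,0,30],[0,0,0,0,0,0,30]]' 15
python3 -c "
from h import *
delta(.6065,.1605,.2)"
```

```text
time_s: 12.5
tcp_pos: [0.5378, -0.3265, 0.0265]
eef_rot: [179.7, 89.9, -23.6]
contact_force: [-0.6, 0.1, -0.1]
gripper_width: 0.0876
time_s: 13.2
tcp_pos: [0.5367, -0.3267, 0.0256]
eef_rot: [16.6, 90.0, 173.3]
contact_force: [-0.0, 0.1, 0.5]
gripper_width: 0.0371
tcp [ 0.5367 -0.3267  0.0256] delta cm [-17.44 -47.49  12.92] w 0.0371 F [-0.   0.1  0.5] t 13.2 q6 80.18593944399167
```

```bash
python3 -m creep '[[0,0,0,-0.5,0,0,30],[0,0,0,-1.5,0,0,30],[0,0,0,-3,0,0,30],[0,0,0,-4,0,0,30],[0,0,0,-4,0,0,30],[0,0,0,-3,-1,0.5,30],[0,0,0,-1.5,-2,1,30],[0,0,0,0,-3,1,30]]' 15
python3 -m creep '[[0,0,0,0,-4,1,30],[0,0,0,0,-4,1,30],[0,0,0,0,-4,1,30],[0,0,0,0,-4,1,30],[0,0,0,0,-4,1,30],[0,0,0,0,-4,1,30],[0,0,0,0,-4,1,30],[0,0,0,0,-4,1,30]]'
python3 -m creep '[[0,0,0,0,-4,1,30],[0,0,0,0,-3,0.9,30],[0,0,0,0,-2,0.5,30],[0,0,0,1,-0.5,0,30],[0,0,0,3,0,0,30],[0,0,0,2.5,0,0,30],[0,0,0,1,0,0,30],[0,0,0,0,0,0,30]]'
python3 -m creep '[[0,0,0,0,0,0,30],[0,0,0,0,0,0,30]]'
cat >> h.py <<'E'
def ring(W,sel,c,lo,hi):
    w=W[sel][:,:2];rr=np.hypot(*(w-c).T);w=w[(rr>lo)&(rr<hi)]
    s=np.linalg.lstsq(np.c_[2*w,np.ones(len(w))],(w**2).sum(1),rcond=None)[0];return s[:2].round(4),round(2*np.sqrt(s[2]+s[0]**2+s[1]**2),4),len(w)
E
python3 - <<'E'
from h import *
delta(.6065,.1605,.0735)
info=r.camera_info("wrist");p,d=r.capture("wrist");W=cloud("wrist",d,info);cv2.imwrite('pics/w4.png',p)
z=W[...,2];print('rim',ring(W,(z>.060)&(z<.068),(.6065,.1605),.035,.055))
measure("scene",["mould_small"])
E
```

```text
time_s: 14.0
tcp_pos: [0.5385, -0.2622, 0.2039]
eef_rot: [-172.0, 89.7, -15.5]
contact_force: [0.5, 0.3, -1.0]
gripper_width: 0.0358
time_s: 14.8
tcp_pos: [0.591, 0.0655, 0.201]
eef_rot: [-128.0, 90.0, 28.7]
contact_force: [0.5, -0.3, -1.0]
gripper_width: 0.0356
time_s: 15.6
tcp_pos: [0.6058, 0.1592, 0.1239]
eef_rot: [53.7, 89.8, -149.7]
contact_force: [-0.7, 0.8, -0.3]
gripper_width: 0.0361
time_s: 15.8
tcp_pos: [0.6076, 0.1606, 0.1271]
eef_rot: [-133.3, 89.9, 23.3]
contact_force: [-0.3, -0.1, -0.1]
gripper_width: 0.0356
tcp [0.6076 0.1606 0.1271] delta cm [5.36 0.06 0.11] w 0.0356 F [-0.3 -0.1 -0.1] t 15.8 q6 34.02597637602889
rim (array([0.6065, 0.1615]), np.float64(0.0904), 1858)
scene mould_small 0.59 [322, 176, 369, 222] top z 0.065 c 0.6098 0.1563 D 0.095 [154 163 161] 182
```

View pics/w4.png

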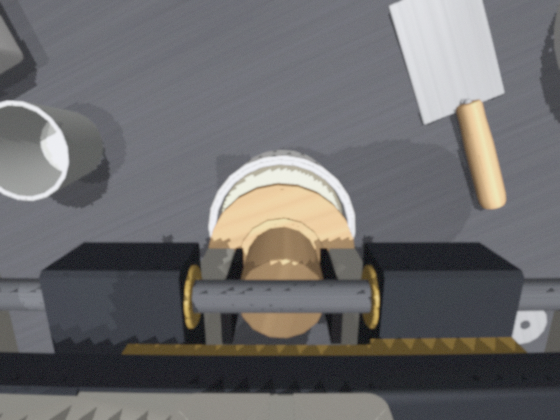

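The wrist view shows the small follower over the small mould rim at (281,215), about 1 mm off. I'll lower it.

```bash
python3 -m creep '[[0,0,0,1,0,0.1,30],[0,0,0,1.5,0,0,30],[0,0,0,1,0,0,30],[0,0,0,0.6,0,0,30],[0,0,0,0.4,0,0,30],[0,0,0,0.2,0,0,30],[0,0,0,0.2,0,0,30],[0,0,0,0,0,0,30]]' 15
python3 -m creep '[[0,0,0,0.1,0,0,30],[0,0,0,0.1,0,0,30],[0,0,0,0,0,0,30],[0,0,0,0,0,0,30]]'
python3 -c "
from h import *
delta(.6065,.1612,.0735)"
```

```text
time_s: 16.75
tcp_pos: [0.6059, 0.161, 0.0766]
eef_rot: [-130.0, 90.0, 26.6]
contact_force: [-0.8, 0.5, -0.8]
gripper_width: 0.0355
time_s: 17.15
tcp_pos: [0.6058, 0.1609, 0.0746]
eef_rot: [-153.2, 90.0, 3.4]
contact_force: [-0.2, -0.0, -0.3]
gripper_width: 0.0355
tcp [0.6058 0.1609 0.0746] delta cm [ 0.11 -0.05 -0.05] w 0.0355 F [-0.2 -0.  -0.3] t 17.15 q6 33.94094350403299
```

```bash
python3 -m creep '[[0,0,0,0.1,0,-0.05,30],[0,0,0,0,0,0,30],[0,0,0,0.05,0,0,30],[0,0,0,0,0,0,30],[0,0,0,0,0,0,30]]' 15; python3 -m creep '[[0,0,0,0.05,0,0,30],[0,0,0,0,0,0,30],[0,0,0,0,0,0,30]]'
```

```text
time_s: 17.65
tcp_pos: [0.6065, 0.1608, 0.0736]
eef_rot: [-144.2, 90.0, 12.4]
contact_force: [-1.7, -1.1, 5.4]
gripper_width: 0.0356
time_s: 17.95
tcp_pos: [0.6065, 0.1608, 0.0736]
eef_rot: [-146.4, 90.0, 10.2]
contact_force: [-4.1, 0.4, 8.0]
gripper_width: 0.0358
```

```bash
python3 -m creep '[[0,0,0,0,0,0,55],[0,0,0,0,0,0,65],[0,0,0,0,0,0,70],[0,0,0,0,0,0,70],[0,0,0,-1,0,0,70],[0,0,0,-3,0,0,70],[0,0,0,-4,0,0,70],[0,0,0,-4,0,0,100]]' 15
python3 - <<'E'
from h import *
delta(.501,.3647,.2)
E
```

```text
time_s: 18.75
tcp_pos: [0.606, 0.1605, 0.1943]
eef_rot: [72.4, 90.0, -130.9]
contact_force: [1.3, 1.1, -0.5]
gripper_width: 0.0654
tcp [0.606  0.1605 0.1943] delta cm [ -0.57 -14.58  17.74] w 0.0654 F [ 1.3  1.1 -0.5] t 18.75 q6 33.98166677387256
```

```bash
python3 -m creep '[[0,0,0,0,-2,2.4,100],[0,0,0,0,-2.8,3.4,100],[0,0,0,0,-3,3.6,100],[0,0,0,0,-3,3.6,100],[0,0,0,0,-2.4,3,100],[0,0,0,0,-1.4,1.7,100],[0,0,0,0,0,0,100],[0,0,0,0,0,0,100]]' 15
python3 - <<'E'
from h import *
measure("wrist",["weight_large"])
p,d,W=measure("scene",["mould_small","follower_small","follower_large","mould_large"]);cv2.imwrite('pics/s3.png',cv2.resize(p[140:350,180:460],(800,600)))
measure("top",["follower_small","follower_large","mould_small","mould_large"])
delta(.501,.3647,.006)
E
```

```text
time_s: 19.55
tcp_pos: [0.5015, 0.3653, 0.1931]
eef_rot: [-125.5, 90.0, 31.2]
contact_force: [-0.8, 0.3, -0.4]
gripper_width: 0.0874
wrist weight_large 0.93 [248, 152, 315, 229] top z 0.036 c 0.5019 0.3655 D 0.062 [210 206 205] 3513
scene mould_small 0.71 [321, 169, 371, 225] top z 0.066 c 0.6069 0.1608 D 0.097 [155 157 155] 245
scene mould_small 0.41 [330, 168, 362, 199] top z 0.106 c 0.6074 0.1595 D 0.036 [134 174 191] 191
scene follower_small 0.88 [328, 170, 365, 205] top z 0.106 c 0.6074 0.1595 D 0.036 [134 174 191] 191
scene follower_large 0.91 [233, 267, 292, 322] top z 0.111 c 0.6324 -0.1408 D 0.046 [149 193 208] 499
scene mould_large 0.82 [226, 258, 297, 334] top z 0.072 c 0.6306 -0.1405 D 0.134 [175 180 177] 593
scene mould_large 0.39 [322, 171, 370, 221] top z 0.065 c 0.6075 0.1593 D 0.094 [153 155 152] 193
top follower_small 0.95 [191, 163, 227, 192] top z 0.107 c 0.6054 0.1601 D 0.038 [122 177 198] 157
top follower_large 0.57 [307, 152, 348, 191] top z 0.112 c 0.6301 -0.1411 D 0.048 [125 190 208] 272
top mould_small 0.65 [190, 163, 228, 201] top z 0.067 c 0.6047 0.1598 D 0.098 [143 151 157] 217
top mould_large 0.84 [297, 144, 353, 200] top z 0.073 c 0.6285 -0.1408 D 0.136 [144 152 157] 309
tcp [0.5018 0.3648 0.1926] delta cm [18.66  0.04  0.07] w 0.0879 F [0.4 0.2 0.6] t 20.15 q6 12.598547657186783
```

View pics/s3.png

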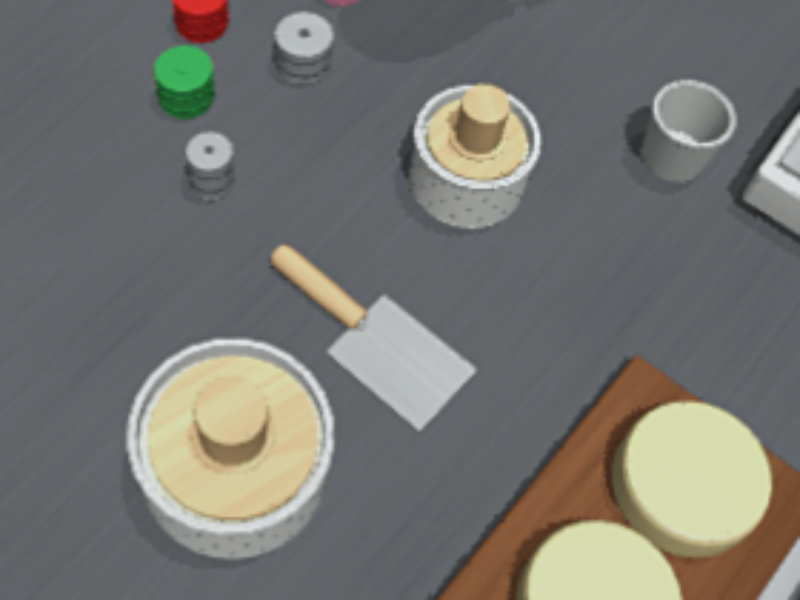

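Both followers sit flat and centred, at heights .106 and .111, and nothing was displaced. I'll grasp weight_large now.

```bash
python3 -m creep '[[0,0,0,4,-0.05,0,100],[0,0,0,4,0,0,100],[0,0,0,4,0,0,100],[0,0,0,3.5,0,0,100],[0,0,0,2,0,0,100],[0,0,0,0.8,0,0,100],[0,0,0,0.3,0,0,100],[0,0,0,0,0,0,100]]' 45
python3 -m creep '[[0,0,0,0,0,0,100],[0,0,0,0,0,0,50],[0,0,0,0,0,0,50],[0,0,0,0,0,0,50],[0,0,0,0,0,0,50],[0,0,0,0,0,0,50]]' 45
python3 -c "
from h import *
delta(.6315,-.1405,.2)"
```

```text
time_s: 20.95
tcp_pos: [0.5023, 0.3659, 0.0072]
eef_rot: [-113.7, 89.9, 43.0]
contact_force: [-0.7, 0.7, -0.3]
gripper_width: 0.0876
time_s: 21.55
tcp_pos: [0.5019, 0.3654, 0.0069]
eef_rot: [-148.7, 90.0, 8.0]
contact_force: [-1.3, -1.6, 3.3]
gripper_width: 0.0615
tcp [0.5019 0.3654 0.0069] delta cm [-19.31  41.3  -31.96] w 0.0615 F [-1.3 -1.6  3.3] t 21.55 q6 12.581656474348375
```

```bash
python3 -m creep '[[0,0,0,-0.4,0,0,50],[0,0,0,-1.2,0,0,50],[0,0,0,-2.4,0,0,50],[0,0,0,-3,0,0,50],[0,0,0,-3,0,0,50],[0,0,0,-3,0,0,50],[0,0,0,-3,0,0,50],[0,0,0,-2,0.7,-0.5,50]]' 45
python3 -m creep '[[0,0,0,-1.3,1.5,-1.2,50],[0,0,0,0,2.6,-2,50],[0,0,0,0,2.6,-2,50],[0,0,0,0,2.6,-2,50],[0,0,0,0,2.6,-2,50],[0,0,0,0,2.6,-2,50],[0,0,0,0,2.6,-2,50],[0,0,0,0,2.6,-2,50]]'
python3 -m creep '[[0,0,0,0,2.6,-2,50],[0,0,0,0,2.6,-2,50],[0,0,0,0,2.6,-2,50],[0,0,0,0,2.6,-2,50],[0,0,0,0,2.6,-2,50],[0,0,0,0,2.6,-2,50],[0,0,0,0,2.6,-2,50],[0,0,0,0,2,-1.6,50]]'
python3 -m creep '[[0,0,0,0,0.7,-0.7,50],[0,0,0,0,0,0,50],[0,0,0,0,0,0,50]]'
python3 - <<'E'
from h import *
delta(.6315,-.1405,.116)
E
```

```text
time_s: 22.35
tcp_pos: [0.5037, 0.3577, 0.1891]
eef_rot: [-100.0, 89.9, 56.7]
contact_force: [-0.1, 0.8, -6.6]
gripper_width: 0.0617
time_s: 23.15
tcp_pos: [0.5642, 0.1135, 0.1991]
eef_rot: [36.6, 89.9, -166.8]
contact_force: [1.1, 0.2, -7.4]
gripper_width: 0.0617
time_s: 23.95
tcp_pos: [0.627, -0.1339, 0.1988]
eef_rot: [17.9, 89.9, 174.4]
contact_force: [1.1, -0.1, -8.3]
gripper_width: 0.0616
time_s: 24.25
tcp_pos: [0.631, -0.1407, 0.1989]
eef_rot: [5.8, 89.9, 162.3]
contact_force: [0.1, 0.1, -7.1]
gripper_width: 0.0611
tcp [ 0.631  -0.1407  0.1989] delta cm [ 8.29 -0.04 -0.05] w 0.0611 F [ 0.1  0.1 -7.1] t 24.25 q6 61.93348142470303
```

```bash
python3 -m creep '[[0,0,0,1.5,0,-0.05,50],[0,0,0,2.5,0,0,50],[0,0,0,2,0,0,50],[0,0,0,1,0,0,50],[0,0,0,0.5,0,0,50],[0,0,0,0.3,0,0,50],[0,0,0,0,0,0,50],[0,0,0,0,0,0,50]]' 45
python3 -m creep '[[0,0,0,0.1,0,0,50],[0,0,0,0.1,0,0,50],[0,0,0,0,0,0,50],[0,0,0,0,0,0,50]]'
python3 - <<'E'
from h import *
delta(.6315,-.1405,.116)
p,d=r.capture("scene");cv2.imwrite('pics/s4.png',cv2.resize(p[200:350,180:380],(800,600)))
E
```

```text
time_s: 25.05
tcp_pos: [0.6329, -0.1408, 0.1225]
eef_rot: [-159.2, 89.9, -2.6]
contact_force: [0.4, 0.2, -6.9]
gripper_width: 0.0612
time_s: 25.45
tcp_pos: [0.6323, -0.1409, 0.1196]
eef_rot: [179.8, 90.0, -23.6]
contact_force: [0.3, -0.1, -8.0]
gripper_width: 0.0615
tcp [ 0.6323 -0.1409  0.1196] delta cm [ 0.36 -0.01  0.09] w 0.0615 F [ 0.3 -0.1 -8. ] t 25.45 q6 61.97128133496938
```

View pics/s4.png

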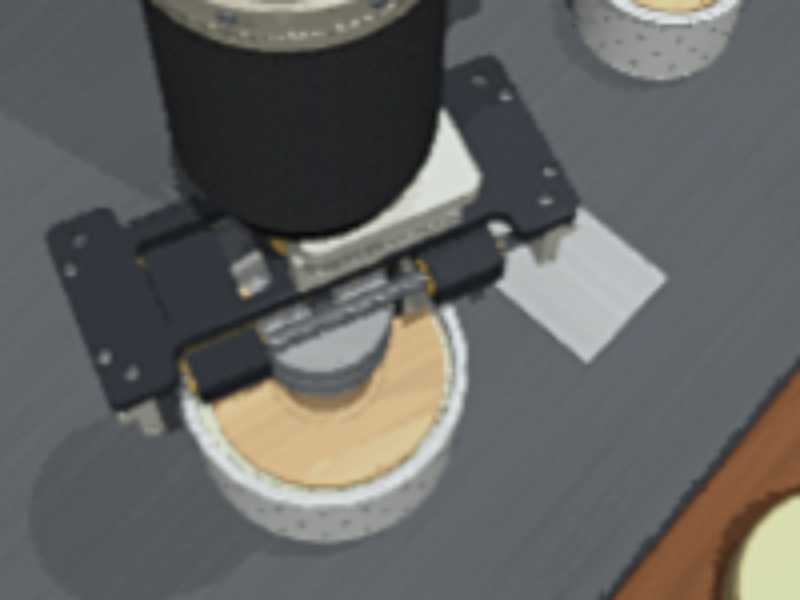

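The crop shows the weight over the grip at (325,370), consistent with being centred. I'll lower the last 3 mm in small steps.

```bash
python3 -m creep '[[0,0,0,0.1,0,0.05,50],[0,0,0,0.1,0,0,50],[0,0,0,0,0,0,50],[0,0,0,0,0,0,50]]' 45; python3 -m creep '[[0,0,0,0.05,0,0,50],[0,0,0,0,0,0,50],[0,0,0,0,0,0,50]]';python3 -m creep '[[0,0,0,0.05,0,0,50],[0,0,0,0,0,0,50],[0,0,0,0,0,0,50]]'
```

```text
time_s: 25.9
tcp_pos: [0.6318, -0.1406, 0.1175]
eef_rot: [38.1, 90.0, -165.2]
contact_force: [-0.0, 0.0, -7.2]
gripper_width: 0.0611
time_s: 26.2
tcp_pos: [0.6318, -0.1406, 0.117]
eef_rot: [30.7, 90.0, -172.6]
contact_force: [0.8, 0.1, -7.6]
gripper_width: 0.0612
time_s: 26.5
tcp_pos: [0.632, -0.1406, 0.1169]
eef_rot: [-165.4, 90.0, -8.8]
contact_force: [-1.5, 0.5, -3.5]
gripper_width: 0.0611
```

Contact has begun (-7.6 to -3.5 N). One more half-millimetre, then release.

```bash
python3 -m creep '[[0,0,0,0.05,0,0,50],[0,0,0,0,0,0,50],[0,0,0,0,0,0,50]]' 45; python3 -m creep '[[0,0,0,0,0,0,75],[0,0,0,0,0,0,85],[0,0,0,0,0,0,95],[0,0,0,0,0,0,100],[0,0,0,0,0,0,100],[0,0,0,-1,0,0,100],[0,0,0,-3,0,0,100],[0,0,0,-4,0,0,100]]'
python3 -c "
from h import *
delta(.4268,.1608,.2)"
```

```text
time_s: 26.8
tcp_pos: [0.6319, -0.1407, 0.1169]
eef_rot: [-173.7, 90.0, -17.0]
contact_force: [-4.7, 2.6, 5.0]
gripper_width: 0.0612
time_s: 27.6
tcp_pos: [0.6308, -0.1406, 0.1957]
eef_rot: [24.5, 89.8, -178.9]
contact_force: [1.2, -0.3, -0.9]
gripper_width: 0.0882
tcp [ 0.6308 -0.1406  0.1957] delta cm [ -0.35 -19.58  30.68] w 0.0882 F [ 1.2 -0.3 -0.9] t 27.6 q6 61.94954700555497
```

```bash
python3 -m creep '[[0,0,0,0,-1.3,2,90],[0,0,0,0,-2.3,3.6,90],[0,0,0,0,-2.5,4,80],[0,0,0,0,-2.5,4,80],[0,0,0,0,-2.5,4,80],[0,0,0,0,-2.5,4,80],[0,0,0,0,-2.5,3.7,80],[0,0,0,0,-2,3.1,80]]' 45
python3 -m creep '[[0,0,0,0,-1.5,2.3,80],[0,0,0,0,0,0,80],[0,0,0,0,0,0,80]]'
python3 - <<'E'
from h import *
p,d,W=measure("wrist",["weight_medium"]);cv2.imwrite('pics/w5.png',p)
delta(.4268,.1608,.011)
measure("scene",["mould_large"])
_,_,W=measure("scene",["weight_large"])
E
```

```text
time_s: 28.4
tcp_pos: [0.4419, 0.1398, 0.1972]
eef_rot: [-119.0, 89.9, 37.7]
contact_force: [0.1, 1.2, -1.0]
gripper_width: 0.0699
time_s: 28.7
tcp_pos: [0.4278, 0.1617, 0.1969]
eef_rot: [-121.2, 89.9, 35.5]
contact_force: [0.9, -0.0, -1.0]
gripper_width: 0.07
wrist weight_medium 0.95 [186, 224, 238, 280] top z 0.041 c 0.3965 0.2508 D 0.048 [171 144 213] 1071
wrist weight_medium 0.84 [363, 172, 421, 230] top z 0.042 c 0.3804 0.0699 D 0.048 [117 196  84] 2109
wrist weight_medium 0.67 [316, 237, 356, 278] top z 0.042 c 0.3438 0.1396 D 0.042 [ 41  41 163] 915
wrist weight_medium 0.64 [257, 167, 305, 222] top z 0.042 c 0.4295 0.1624 D 0.048 [221 218 216] 2090
tcp [0.4281 0.1607 0.1964] delta cm [18.54  0.05  0.13] w 0.0698 F [ 0.1 -0.2 -0.2] t 28.8 q6 21.23620994765979
scene mould_large 0.75 [225, 259, 298, 335] top z 0.072 c 0.6306 -0.1401 D 0.134 [176 180 178] 540
scene mould_large 0.44 [275, 144, 295, 170] top z 0.042 c 0.4312 0.1604 D 0.046 [134 133 130] 224
scene weight_large 0.95 [244, 261, 275, 298] top z 0.146 c 0.6323 -0.1412 D 0.062 [165 166 162] 978
```

View pics/w5.png

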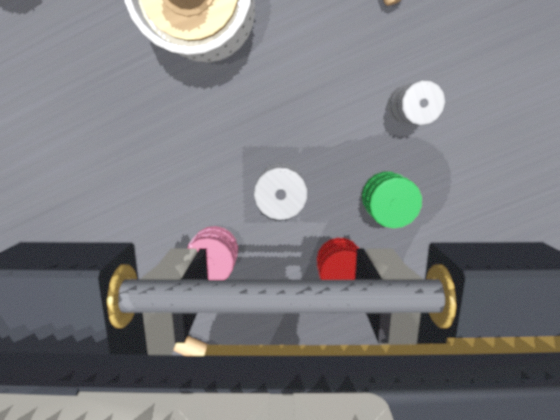

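weight_large is centred on the grip to under 1 mm. The wrist view shows the steel medium at (281,194), with the fingers clear of pink, red and green. I'll grasp it.

```bash
python3 -m creep '[[0,0,0,4,0,-0.1,80],[0,0,0,4,0,0,80],[0,0,0,4,0,0,80],[0,0,0,3.5,0,0,80],[0,0,0,2,0,0,80],[0,0,0,0.8,0,0,80],[0,0,0,0.2,0,0,80],[0,0,0,0,0,0,80]]' 40
python3 -m creep '[[0,0,0,0,0,0,80],[0,0,0,0,0,0,40],[0,0,0,0,0,0,40],[0,0,0,0,0,0,40],[0,0,0,0,0,0,40],[0,0,0,0,0,0,40]]' 40
python3 -c "
from h import *
delta(.632,-.1408,.22)"
```

```text
time_s: 29.8
tcp_pos: [0.4292, 0.1608, 0.0116]
eef_rot: [-126.8, 90.0, 29.8]
contact_force: [0.4, -0.5, -0.0]
gripper_width: 0.0699
time_s: 30.4
tcp_pos: [0.4292, 0.1612, 0.0115]
eef_rot: [-117.3, 89.9, 39.3]
contact_force: [-1.3, 1.7, 6.3]
gripper_width: 0.0473
tcp [0.4292 0.1612 0.0115] delta cm [-20.85  19.67 -30.6 ] w 0.0473 F [-1.3  1.7  6.3] t 30.4 q6 21.321579621694518
```

```bash
python3 -m creep '[[0,0,0,-0.4,0,0,40],[0,0,0,-1.2,0,0,40],[0,0,0,-2.4,0,0,40],[0,0,0,-3.5,0,0,40],[0,0,0,-3.5,0,0,40],[0,0,0,-3.5,0,0,40],[0,0,0,-3.4,0,0,40],[0,0,0,-2,0.5,-0.8,40]]' 40
python3 -m creep '[[0,0,0,-1,1.1,-1.7,40],[0,0,0,0,1.7,-2.6,40],[0,0,0,0,1.7,-2.6,40],[0,0,0,0,1.7,-2.6,40],[0,0,0,0,1.7,-2.6,40],[0,0,0,0,1.7,-2.6,40],[0,0,0,0,1.7,-2.6,40],[0,0,0,0,1.7,-2.6,40]]'
python3 -m creep '[[0,0,0,0,1.7,-2.6,40],[0,0,0,0,1.7,-2.6,40],[0,0,0,0,1.7,-2.6,40],[0,0,0,0,1.7,-2.6,40],[0,0,0,0,1,-1.5,40],[0,0,0,0,0,0,40],[0,0,0,0,0,0,40],[0,0,0,0,0,0,40]]'
python3 - <<'E'
from h import *
delta(.632,-.1408,.1555)
E
```

```text
time_s: 31.2
tcp_pos: [0.4336, 0.153, 0.2122]
eef_rot: [-99.0, 89.9, 57.7]
contact_force: [2.0, 0.9, -4.7]
gripper_width: 0.0474
time_s: 32.0
tcp_pos: [0.5643, -0.0467, 0.2188]
eef_rot: [21.9, 89.8, 178.5]
contact_force: [0.6, -0.4, -5.6]
gripper_width: 0.0474
time_s: 32.8
tcp_pos: [0.6425, -0.1636, 0.2193]
eef_rot: [8.3, 89.9, 165.0]
contact_force: [0.0, 0.6, -5.6]
gripper_width: 0.0472
tcp [ 0.6425 -0.1636  0.2193] delta cm [ 6.38 -1.68  1.86] w 0.0472 F [ 0.   0.6 -5.6] t 32.8 q6 64.14147104258826
```

```bash
python3 -m creep '[[0,0,0,0,-0.9,1,40],[0,0,0,0,-0.8,0.85,40],[0,0,0,2,0,0,40],[0,0,0,2,0,0,40],[0,0,0,1,0,0,40],[0,0,0,0.6,0,0,40],[0,0,0,0.2,0,0,40],[0,0,0,0,0,0,40]]' 40
python3 -m creep '[[0,0,0,0,0,0,40],[0,0,0,0,0,0,40]]' 40
python3 - <<'E'
from h import *
delta(.632,-.1408,.1555)
info=r.camera_info("wrist");p,d=r.capture("wrist");W=cloud("wrist",d,info);cv2.imwrite('pics/w6.png',p)
z=W[...,2];print('L top front arc',ring(W,(z>.138)&(z<.147),(.632,-.141),.024,.04))
E
```

```text
time_s: 33.6
tcp_pos: [0.6335, -0.1411, 0.1626]
eef_rot: [-172.6, 90.0, -15.9]
contact_force: [0.8, -0.4, -4.6]
gripper_width: 0.0474
time_s: 33.8
tcp_pos: [0.6336, -0.1413, 0.1628]
eef_rot: [-160.3, 89.9, -3.7]
contact_force: [0.5, -0.0, -4.5]
gripper_width: 0.0473
tcp [ 0.6336 -0.1413  0.1628] delta cm [0.73 0.01 0.17] w 0.0473 F [ 0.5 -0.  -4.5] t 33.8 q6 62.010845998013636
L top front arc (array([ 0.634 , -0.1411]), np.float64(0.0529), 2000)
```

View pics/w6.png

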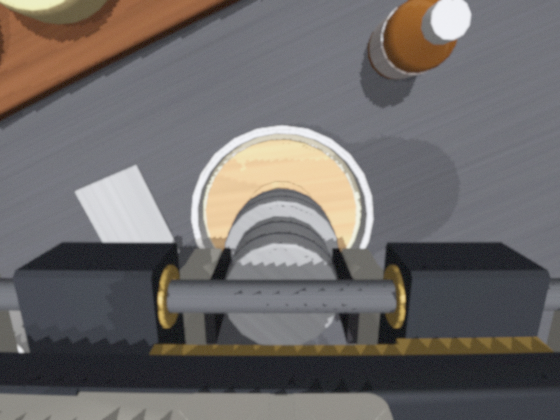

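The wrist view shows the medium weight over the large weight, aligned along the view. I'll apply a 1.5 mm correction and lower it.

```bash
python3 -m creep '[[0,0,0,0.2,0,0.15,40],[0,0,0,0.2,0,0,40],[0,0,0,0.1,0,0,40],[0,0,0,0,0,0,40],[0,0,0,0,0,0,40],[0,0,0,0,0,0,40]]' 40;python3 -m creep '[[0,0,0,0.1,0,0,40],[0,0,0,0,0,0,40],[0,0,0,0,0,0,40]]';python3 -m creep '[[0,0,0,0.05,0,0,40],[0,0,0,0,0,0,40],[0,0,0,0,0,0,40]]'
```

```text
time_s: 34.45
tcp_pos: [0.6319, -0.1407, 0.1571]
eef_rot: [-179.4, 90.0, -22.8]
contact_force: [0.2, -0.5, -4.5]
gripper_width: 0.0473
time_s: 34.75
tcp_pos: [0.6318, -0.1406, 0.156]
eef_rot: [41.8, 90.0, -161.6]
contact_force: [-0.7, -0.6, -4.3]
gripper_width: 0.0474
time_s: 35.05
tcp_pos: [0.6319, -0.1406, 0.1556]
eef_rot: [-165.9, 90.0, -9.2]
contact_force: [0.4, 0.2, -4.5]
gripper_width: 0.0472
```

```bash
python3 -m creep '[[0,0,0,0.05,0,0,40],[0,0,0,0,0,0,40],[0,0,0,0,0,0,40]]' 40;python3 -m creep '[[0,0,0,0.03,0,0,40],[0,0,0,0,0,0,40],[0,0,0,0,0,0,40]]'
```

```text
time_s: 35.35
tcp_pos: [0.632, -0.1407, 0.1556]
eef_rot: [-171.7, 90.0, -15.1]
contact_force: [-2.0, 0.2, 1.2]
gripper_width: 0.0474
time_s: 35.65
tcp_pos: [0.632, -0.1407, 0.1556]
eef_rot: [-171.9, 90.0, -15.3]
contact_force: [-3.2, 1.4, 5.6]
gripper_width: 0.0469
```

```bash
python3 -m creep '[[0,0,0,0,0,0,60],[0,0,0,0,0,0,70],[0,0,0,0,0,0,80],[0,0,0,0,0,0,85],[0,0,0,0,0,0,85],[0,0,0,-1,0,0,85],[0,0,0,-3,0,0,85],[0,0,0,-4,0,0,85]]' 40
python3 -c "
from h import *
delta(.4555,.0208,.22)"
```

```text
time_s: 36.45
tcp_pos: [0.6308, -0.1406, 0.2345]
eef_rot: [23.9, 89.8, -179.5]
contact_force: [1.0, 0.1, 1.7]
gripper_width: 0.0743
tcp [ 0.6308 -0.1406  0.2345] delta cm [ 1.51 -7.86 22.49] w 0.0743 F [1.  0.1 1.7] t 36.45 q6 61.94814088690027
```

```bash
python3 -m creep '[[0,0,0,0,-0.7,2,85],[0,0,0,0,-1.2,3.5,75],[0,0,0,0,-1.4,4,75],[0,0,0,0.5,-1.4,4,75],[0,0,0,0.5,-1.4,4,75],[0,0,0,0.5,-1.1,3.1,75],[0,0,0,0,-0.7,1.9,75],[0,0,0,0,0,0,75]]' 40
python3 -m creep '[[0,0,0,0,0,0,75],[0,0,0,0,0,0,75]]'
python3 - <<'E'
from h import *
measure("wrist",["weight_small"])
delta(.4565,.0206,.016)
measure("scene",["weight_medium","weight_large"])
E
```

```text
time_s: 37.25
tcp_pos: [0.4554, 0.0223, 0.221]
eef_rot: [-123.6, 89.9, 33.2]
contact_force: [0.5, 0.8, -0.5]
gripper_width: 0.0657
time_s: 37.45
tcp_pos: [0.4572, 0.021, 0.2203]
eef_rot: [-143.9, 90.0, 12.7]
contact_force: [0.6, 0.3, -0.5]
gripper_width: 0.066
wrist weight_small 0.72 [186, 0, 272, 101] top z 0.021 c 0.5841 0.0037 D 0.084 [203 225 237] 1690
wrist weight_small 0.66 [267, 170, 302, 212] top z 0.048 c 0.4555 0.0211 D 0.036 [198 194 193] 1046
tcp [0.4571 0.0207 0.2198] delta cm [20.38  0.03  0.05] w 0.0656 F [-0.1  0.4  0.1] t 37.55 q6 39.197773797821945
scene weight_medium 0.89 [234, 154, 257, 181] top z 0.042 c 0.3808 0.0670 D 0.050 [47 93 31] 267
scene weight_medium 0.88 [289, 116, 307, 141] top z 0.043 c 0.3966 0.2508 D 0.048 [145 122 174] 221
scene weight_medium 0.66 [244, 251, 280, 290] top z 0.186 c 0.6319 -0.1414 D 0.049 [160 159 155] 637
scene weight_medium 0.62 [243, 129, 258, 155] top z 0.042 c 0.3358 0.1355 D 0.051 [ 21  23 110] 238
scene weight_large 0.98 [244, 272, 276, 296] top z 0.146 c 0.6326 -0.1418 D 0.062 [138 139 137] 257
```

The medium weight stands centred on the large one (under 1 mm off, top at .186). I'll grasp weight_small.

```bash
python3 -m creep '[[0,0,0,4,0,0.05,75],[0,0,0,4,0,0,75],[0,0,0,4,0,0,75],[0,0,0,4,0,0,75],[0,0,0,2.8,0,0,75],[0,0,0,1.2,0,0,75],[0,0,0,0.3,0,0,75],[0,0,0,0,0,0,75]]' 35
python3 -m creep '[[0,0,0,0,0,0,75],[0,0,0,0,0,0,25],[0,0,0,0,0,0,25],[0,0,0,0,0,0,25],[0,0,0,0,0,0,25],[0,0,0,0,0,0,25],[0,0,0,0,0,0,25]]' 35
python3 -c "
from h import *
delta(.6068,.1602,.2)"
```

```text
time_s: 38.5
tcp_pos: [0.4563, 0.0211, 0.0165]
eef_rot: [57.2, 89.9, -146.2]
contact_force: [1.1, 0.5, 1.5]
gripper_width: 0.0658
time_s: 39.2
tcp_pos: [0.4562, 0.0212, 0.017]
eef_rot: [133.7, 90.0, -69.7]
contact_force: [-1.3, -0.7, 5.8]
gripper_width: 0.0358
tcp [0.4562 0.0212 0.017 ] delta cm [-18.3  -18.73  -8.32] w 0.0358 F [-1.3 -0.7  5.8] t 39.2 q6 39.12584127059857
```

```bash
python3 -m creep '[[0,0,0,-0.4,0,0,25],[0,0,0,-1.2,0,0,25],[0,0,0,-2.4,0,0,25],[0,0,0,-3.5,0,0,25],[0,0,0,-3.5,0,0,25],[0,0,0,-3.5,0,0,25],[0,0,0,-2.8,0,0,25],[0,0,0,-1,-0.7,-0.3,25]]' 35
python3 -m creep '[[0,0,0,0,-1.6,-0.7,25],[0,0,0,0,-2.8,-1.25,25],[0,0,0,0,-2.8,-1.25,25],[0,0,0,0,-2.8,-1.25,25],[0,0,0,0,-2.8,-1.25,25],[0,0,0,0,-2.8,-1.25,25],[0,0,0,0,-1.6,-0.7,25],[0,0,0,0,-0.8,-0.35,25]]'
python3 -m creep '[[0,0,0,2,0,0,25],[0,0,0,3,0,0,25],[0,0,0,1.5,0,0,25],[0,0,0,0.5,0,0,25],[0,0,0,0,0,0,25],[0,0,0,0,0,0,25],[0,0,0,0,0,0,25]]'
python3 -c "
from h import *
delta(.6068,.1602,.1208)"
```

```text
time_s: 40.0
tcp_pos: [0.4622, 0.0268, 0.2024]
eef_rot: [-129.2, 89.8, 27.4]
contact_force: [1.7, 0.2, -3.9]
gripper_width: 0.0357
time_s: 40.8
tcp_pos: [0.607, 0.1616, 0.196]
eef_rot: [48.6, 89.7, -154.8]
contact_force: [-0.3, -0.5, -3.9]
gripper_width: 0.035
time_s: 41.5
tcp_pos: [0.6071, 0.1604, 0.1308]
eef_rot: [-130.0, 89.9, 26.6]
contact_force: [0.2, -0.2, -5.0]
gripper_width: 0.0356
tcp [0.6071 0.1604 0.1308] delta cm [1.   0.03 0.03] w 0.0356 F [ 0.2 -0.2 -5. ] t 41.5 q6 34.04644939983605
```

```bash
python3 -m creep '[[0,0,0,0.3,0,0.03,25],[0,0,0,0.3,0,0,25],[0,0,0,0.2,0,0,25],[0,0,0,0,0,0,25],[0,0,0,0,0,0,25],[0,0,0,0,0,0,25]]' 35;python3 -m creep '[[0,0,0,0.1,0,0,25],[0,0,0,0,0,0,25],[0,0,0,0,0,0,25]]';python3 -m creep '[[0,0,0,0.05,0,0,25],[0,0,0,0,0,0,25],[0,0,0,0,0,0,25]]'
```

```text
time_s: 42.1
tcp_pos: [0.6064, 0.1602, 0.1219]
eef_rot: [-139.4, 90.0, 17.3]
contact_force: [-0.3, -0.3, -3.2]
gripper_width: 0.0351
time_s: 42.4
tcp_pos: [0.6065, 0.1602, 0.1211]
eef_rot: [-140.6, 90.0, 16.0]
contact_force: [-0.4, 0.4, -1.2]
gripper_width: 0.0354
time_s: 42.7
tcp_pos: [0.6066, 0.1602, 0.1211]
eef_rot: [-144.7, 89.9, 11.9]
contact_force: [-2.8, 0.0, 5.9]
gripper_width: 0.0354
```

Seated. Release and retract, then check everything.

```bash
python3 -m creep '[[0,0,0,0,0,0,45],[0,0,0,0,0,0,55],[0,0,0,0,0,0,65],[0,0,0,0,0,0,70],[0,0,0,0,0,0,70],[0,0,0,-1,0,0,70],[0,0,0,-3,0,0,70],[0,0,0,-4,0,0,70]]' 35
python3 -m creep '[[0,0,0,-2,0,1,70],[0,0,0,0,-2,4,70],[0,0,0,0,-2,4,70],[0,0,0,0,-2,4,70],[0,0,0,0,-2,4,70],[0,0,0,0,0,0,70],[0,0,0,0,0,0,70]]'
python3 - <<'E'
from h import *
measure("top",["weight_small","mould_small","mould_large","rennet_bottle","sample_cup","palette_knife"])
p,_,_=measure("scene",["weight_small","follower_small","weight_medium","weight_large","mould_small","mould_large","rennet_bottle","sample_cup","palette_knife"]);cv2.imwrite('pics/s5.png',cv2.resize(p[100:400,180:560],(760,600)))
delta(.6,.16,.2)
E
```

```text
time_s: 43.5
tcp_pos: [0.6052, 0.1597, 0.2]
eef_rot: [51.6, 89.8, -151.8]
contact_force: [1.2, 0.2, 0.0]
gripper_width: 0.0614
time_s: 44.2
tcp_pos: [0.4814, 0.3021, 0.2212]
eef_rot: [-113.3, 89.9, 43.5]
contact_force: [0.4, 0.1, -0.2]
gripper_width: 0.0613
top weight_small 0.76 [193, 161, 211, 181] top z 0.153 c 0.6040 0.1588 D 0.038 [142 148 153] 170
top weight_small 0.42 [304, 146, 346, 190] top z 0.072 c 0.6301 -0.1403 D 0.114 [116 172 197] 486
top mould_small 0.65 [186, 161, 229, 199] top z 0.067 c 0.6041 0.1599 D 0.098 [145 152 158] 181
top mould_large 0.88 [295, 143, 351, 200] top z 0.073 c 0.6288 -0.1406 D 0.136 [149 157 162] 288
top rennet_bottle 0.61 [363, 129, 389, 155] top z 0.107 c 0.7082 -0.2752 D 0.023 [ 73  88 109] 67
top sample_cup 0.97 [143, 121, 169, 149] top z 0.062 c 0.7179 0.2926 D 0.065 [128 131 133] 89
top palette_knife 0.96 [258, 143, 283, 206] top z 0.022 c 0.5817 0.0036 D 0.085 [172 186 196] 177
scene weight_small 0.58 [344, 158, 362, 184] top z 0.152 c 0.6064 0.1600 D 0.037 [130 130 127] 211
scene follower_small 0.71 [327, 172, 364, 203] top z 0.103 c 0.60
[... 445 characters left out ...]
ld_small 0.91 [322, 170, 371, 220] top z 0.065 c 0.6073 0.1601 D 0.097 [155 157 155] 260
scene mould_large 0.65 [341, 156, 362, 183] top z 0.152 c 0.6064 0.1600 D 0.037 [131 130 127] 209
scene rennet_bottle 0.81 [227, 362, 255, 399] top z 0.106 c 0.7106 -0.2761 D 0.023 [ 93 118 143] 166
scene sample_cup 0.9 [404, 165, 438, 204] top z 0.061 c 0.7188 0.2943 D 0.066 [129 132 128] 169
scene palette_knife 0.73 [274, 224, 349, 289] top z 0.020 c 0.5858 0.0013 D 0.084 [177 185 186] 258
scene palette_knife 0.31 [323, 170, 369, 221] top z 0.065 c 0.6069 0.1600 D 0.097 [155 157 155] 252
tcp [0.4819 0.3011 0.2202] delta cm [  2.03   8.27 -16.43] w 0.0613 F [-0.4 -0.2  0.1] t 45.05 q6 14.917741718982533
```

View pics/s5.png

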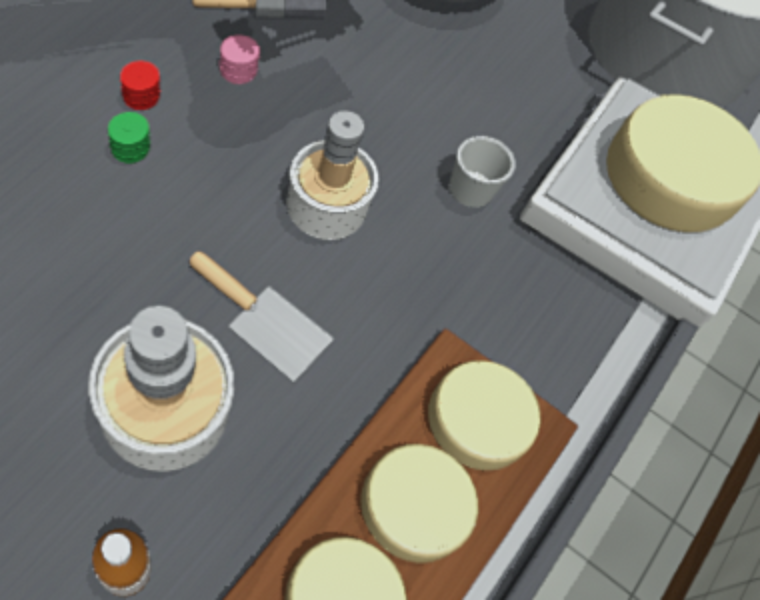

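The final picture shows the large and medium weights stacked on the large follower at (158,350) and the small weight on the small follower at (345,135). The bystanders and look-alikes haven't moved, and the arm is clear. I'm handing the job in.

```bash
python3 -c "
from plant import r
r.close_job()"
```

```text
the job is handed in; nothing more can be done
```

The job is done and handed in at about 45 s of the 136 s allowed; no verdict was reported.

- **What I did:** I laid both followers grip-up in their own moulds. Then I stood the large weight on the large follower with the steel medium on top of it, and the small weight on the small follower. I lowered each piece in sub-millimetre steps and released it only once the force reading showed contact. The end-of-move force readings peaked at about 9 N.
- **Last checks:** The stack tops measured .186 and .152 m, against .184 and .150 expected (the cameras read 1–2 mm high throughout). The weights are centred on their followers to about 1 mm. The moulds, palette knife, bottle, cup and the pink and green look-alikes measured within about 2 mm of where they started. The red one was last measured before I placed the small weight, and it looks in place in the final picture.
- **Disagreements:**
  - The top and scene cameras differ by a constant 2–4 mm in x, so I used the wrist camera and the arm's own readings between them.
  - In the last scene picture the large weight's mostly hidden top fitted at (.6337, -.1429), 2 mm from its earlier unobstructed fit of (.6323, -.1412). I put this down to the medium weight covering most of it.
  - The small follower's fit there was also off, by 3–4 mm, because the weight covers its grip.
  - One network label was plainly wrong: it called the small weight a large mould.

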